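Unstack the mixing things into their drip trays

TASK

Take the stack on the mixing bench apart from the top down, one thing at a time, and set each thing upright and flat on the floor of the drip tray that fits it: the brass nozzle in the small round tray, the white jar in the medium round tray, the square tin in the square tray and the round paint tin in the large round tray. Finish each one before taking the next, and set the things down rather than dropping them. Leave the solvent bottle and the spray gun where they are.

Things in the scene. Friction and masses are not known exactly. Their poses are not given: they have to be found in the camera images.
- nozzle: Brass spray nozzle, top of the stack, standing on the jar: an upright cylinder 20 mm in diameter and 38 mm tall with a thinner stub (11 mm in diameter, 8 mm tall) on top; 60 g. Origin: centre of its underside; z up along its axis.
- jar: Closed white plastic jar with a black cap, standing on the square tin: plain upright cylinder 34 mm in diameter, 42 mm tall; 50 g. Origin: centre of its underside; z up along its axis.
- square_tin: Square aluminium tin with a paper label, standing on the paint tin: 44 x 44 mm, 45 mm tall, sides along its x and y axes; about 120 g. Origin: centre of its underside; z up.
- paint_tin: Round steel paint tin with a paper label, bottom of the stack, standing on the bench: cylinder 64 mm in diameter, 60 mm tall, flat top; about 280 g. Origin: centre of its underside; z up along its axis.
- small_tray: Black plastic drip tray fixed to the bench, round, pocket 36 mm in diameter (the smallest), outer diameter 44 mm; its floor is 4 mm and its rim 10 mm above the bench, walls 4 mm thick. Origin: centre of its underside, at bench height; z up.
- medium_tray: Black plastic drip tray fixed to the bench, round, pocket 50 mm in diameter, outer diameter 58 mm; its floor is 4 mm and its rim 10 mm above the bench, walls 4 mm thick. Origin: centre of its underside, at bench height; z up.
- square_tray: Black plastic drip tray fixed to the bench, square, pocket 58 x 58 mm, sides along its x and y axes, outer 66 x 66 mm; its floor is 4 mm and its rim 10 mm above the bench, walls 4 mm thick. Origin: centre of its underside, at bench height; z up.
- large_tray: Black plastic drip tray fixed to the bench, round, pocket 80 mm in diameter (the largest), outer diameter 88 mm; its floor is 4 mm and its rim 10 mm above the bench, walls 4 mm thick. Origin: centre of its underside, at bench height; z up.
- solvent_bottle: White plastic solvent bottle with a red cap standing loose on the bench among the trays, 56 mm in diameter, 120 mm tall. To be left alone. Origin: centre of its underside; z up.
- spray_gun: Metal spray gun lying loose on the bench at the robot's right, about 150 x 155 mm, 24 mm high. To be left alone. Origin: under the middle of its barrel, at bench height; x along the barrel towards the brass air cap, handle towards -y.

How it is judged:
By the outcome, as a careful person would: the job done as asked, in the order asked, and still so for the second after the job is handed in, with the robot touching nothing.
It also fails if it takes over 120 s, if anything falls off the work surface, if the arm or the gripper's body presses on something with over 40 N, if the wrist force passes 120 N, or if a joint passes its speed limit or range.

ROBOT

A 6-joint arm with a two-finger parallel gripper is mounted at the origin on the work surface. World frame = base frame: x ahead of the robot, y to its left, z up, the work surface at z = 0. Lengths are in m, angles in rad, forces in N, time in s.
With the tool pointing down it reaches from about 0.325 to 0.75 m from the base axis. Payload 7.6 kg.
Tool frame: the origin (TCP) lies between the finger pads; the fingertips stand 14 mm ahead of it and the grasp point (between the pads) lies 5 mm behind it (r.finger_overhang is the z of the fingertips in the tool frame, in m); z points along the fingers, y is the line along which they close (so a half turn about z gives the same grasp; the last joint's range is limited). The gripper opens to 85 mm and grips with 20 to 120 N. Pads are 22 mm wide; open, the fingers measure 114 mm over their backs; the gripper's body (76 mm by 85 mm) begins 54 mm behind the grasp point. The pads swing forward as they close: fully open they stand 13 mm farther back than shut.
Start: joints at [1.111, 0.052, 1.401, -0, 1.689, -0.07], TCP at [0.199, 0.486, 0.245] pointing down, gripper open.
Joint ranges: [-2.9, 2.9], [-0.91, 2.17], [0.12, 2.37], [-1.06, 4.2], [0.26, 2.73], [-2.93, 2.93]. Speed limits (rad/s): [2.57, 2.57, 3.01, 3.14, 3.14, 3.14].

INTERFACE

Orientations are given as a unit quaternion [x, y, z, w].
In Python, from station import readout, vision, r, finder gives the robot as it stands. The module is installed in compiled form; this text tells all that it offers.
- The arm moves only by the shell command python3 -m inch 'ROWS'. ROWS is a JSON list of rows, 1 to 5 of them, each an object with the fields finger_gap (the finger opening in m), x, y, z (the shift in m), yaw (a turn about the tool's z in rad); a field left out counts as zero (the opening has to be given); each row shifts and turns the commanded pose from where the row before left it, along the tool's axes as they then stand; what a row does not reach is not made up. A row lasts 1/8 s, in which the tool goes at most 0.0625 m and 0.188 rad, less where a joint would pass 70% of its speed; a pose out of reach is approached as far as the arm can. The fingers move at their own pace and stop on an object; the grip force is fixed at half the most. Time passes only in rows, so rows that do not move let the fingers close. It prints the time, the measured TCP pose, the force, the opening and the grip force at its end. Input that does not fit is refused with a message, and nothing moves.
- readout.state(): the state, without advancing time (a new reading comes with each control period).
- vision.camera(name): name is "scene" or "top" or "wrist"; returns (picture, depth): 400x640x3 uint8, blue, green, red; 400x640 float32, m along the optical axis (not along the pixel's ray), 0 where there is no reading.
- vision.get_calibration(name): a dict with "camera_matrix" (3x3 intrinsics, pixels), "origin" and "attitude" of the camera in the world. Camera axes: x right, y down, z forward; pixel columns grow to the right and rows downward; lengths in m; the calibration is good to about 2 mm. A picture is of the moment at which its call begins: read the wrist's pose just before it. get_calibration takes no time and is no camera call; for the wrist camera it gives the pose at the moment of the call.
- r.sign_off(): hands the job in; it is judged then, once.
Trained networks look in the newest picture that a camera, given by its name, has taken for a name from the list of things; names that differ only in an ending like _2 or _b are one class to them, and where a whole thing is asked for, a point or a joint stands for the part that bears it (a point fixed in the world has none). Each returns a list of dicts, best first, with "score" (0 to 1); they miss things now and then, are a little off and sometimes report something else, mostly with a low value. They report only what shows in the picture. A call takes as long as a camera call.
- finder.masks_of(camera, label): "region" (400x640 bool, what is visible of it) and "centre" ([column, row] in pixels, amid what is visible of it).
- finder.pinpoint(camera, label): "centre" ([column, row] in pixels: a listed point, or the origin of a listed thing).
The state is a dict: "time": time; "q": joint angles; "qvel": joint speeds; "joint_efforts": joint torques, N m; "eef_pos": TCP position; "orientation": TCP orientation; "ft_force": force on the tool from outside, world axes, zero at the start; "wrist_torque": the same for the moment, N m; "gripper_width": finger opening in m; "gripper_force": force on a finger pad.
Only numpy, scipy, OpenCV 4.12 (cv2) and the standard library are available. Lean on these libraries where they do the work, as an engineer would, in place of code of your own. Each camera call takes 0.05 s, during which the arm holds its last target. There are 200 camera calls.

## Working session

There is one attempt and no reset: what is moved stays moved. The work goes in short steps, Python scripts to look and compute and a shell command to move; the robot and the scene stay as the last step left them, time stands still between calls to the robot, and variables do not carry over. Pictures are saved under pics/ and viewed, at most 14 in all, crops included, and the job is handed in when it is done.

```bash
mkdir -p pics
cat > h.py <<'E'
import numpy as np, cv2
from scipy.spatial.transform import Rotation as R
from station import readout, vision, r, finder
def cal(n):
    c=vision.get_calibration(n); A=np.array(c["attitude"],float)
    A=A if A.shape==(3,3) else R.from_quat(A).as_matrix()
    return np.array(c["camera_matrix"]),np.array(c["origin"]),A
def cloud(n,d,c=None):
    K,o,A=c or cal(n); v,u=np.mgrid[:400,:640]
    P=np.stack([(u-K[0,2])/K[0,0]*d,(v-K[1,2])/K[1,1]*d,d],-1)@A.T+o
    P[d<=0]=np.nan
    return P
def ray(n,px,z,c=None):
    K,o,A=c or cal(n); v=A@np.array([(px[0]-K[0,2])/K[0,0],(px[1]-K[1,2])/K[1,1],1])
    return o+v*(z-o[2])/v[2]
def tool(p,yaw=None):
    s=readout.state(); M=R.from_quat(s["orientation"]).as_matrix()
    return M.T@(np.array(p)-s["eef_pos"])
E
python3 - <<'E'
from h import *
np.set_printoptions(precision=4,suppress=True)
s=readout.state(); print({k:np.round(v,3) for k,v in s.items()}, r.finger_overhang)
print(R.from_quat(s["orientation"]).as_matrix())
for n in("top","scene"):
    im,d=vision.camera(n); cv2.imwrite(f"pics/{n}0.png",im); np.save(f"{n}0.npy",d)
    P=cloud(n,d); print(n,cal(n)[1])
    for l in "nozzle jar square_tin paint_tin small_tray medium_tray square_tray large_tray solvent_bottle spray_gun".split():
        m=finder.masks_of(n,l); q=finder.pinpoint(n,l)
        o=[l]
        if m:
            p=P[m[0]["region"]]; p=p[~np.isnan(p[:,0])]
            o+=[round(m[0]["score"],2),np.round(m[0]["centre"]),np.nanmin(p,0),np.nanmax(p,0)]
        if q: o+=["pin",round(q[0]["score"],2),np.round(q[0]["centre"]),ray(n,q[0]["centre"],0)[:2]]
        print(*o)
E
```

```text
{'time': np.float64(0.0), 'q': array([ 1.111,  0.053,  1.402,  0.   ,  1.689, -0.07 ]), 'qvel': array([-0.   ,  0.001,  0.001,  0.   , -0.001,  0.001]), 'joint_efforts': array([  0.   , -38.166, -36.019,  -0.   ,   0.006,   0.   ]), 'eef_pos': array([0.199, 0.485, 0.244]), 'orientation': array([ 0.194,  0.981, -0.001, -0.   ]), 'ft_force': array([0.821, 0.14 , 0.854]), 'wrist_torque': array([-0.042, -0.05 ,  0.055]), 'gripper_force': np.float64(0.0), 'gripper_width': np.float64(0.085)} 0.014
[[-0.925   0.38   -0.0007]
 [ 0.38    0.925  -0.0014]
 [ 0.0001 -0.0016 -1.    ]]
top [ 0.4555 -0.1075  1.0114]
nozzle 0.4 [192. 240.] [0.4336 0.1801 0.1573] [0.4474 0.1935 0.1954] pin 0.67 [194. 240.] [0.4329 0.2499]
jar 0.55 [200. 242.] [0.4213 0.1727 0.1057] [0.4546 0.1984 0.1498] pin 0.5 [203. 241.] [0.4293 0.2223]
square_tin 0.8 [214. 238.] [0.4095 0.1595 0.0569] [0.47  0.198 0.11 ] pin 0.5 [208. 240.] [0.4335 0.2093]
paint_tin 0.67 [220. 236.] [ 0.4061  0.1595 -0.004 ] [0.472  0.1991 0.0705] pin 0.77 [218. 239.] [0.4358 0.1837]
small_tray 0.5 [267. 174.] [ 0.5987  0.0259 -0.0056] [0.6449 0.
[... 1039 characters left out ...]
small_tray 0.63 [392. 254.] [ 0.6004  0.0271 -0.0003] [0.643  0.0681 0.0128] pin 0.66 [390. 259.] [0.6303 0.0384]
medium_tray 0.86 [468. 240.] [ 0.5806  0.2324 -0.0016] [0.6362 0.2903 0.012 ] pin 0.54 [468. 243.] [0.6079 0.2571]
square_tray 0.87 [354. 215.] [ 0.4183 -0.0617  0.0015] [0.4906 0.0093 0.0133] pin 0.61 [419. 208.] [0.4488 0.1806]
large_tray 0.71 [281. 222.] [ 0.4103 -0.275  -0.0007] [ 0.4995 -0.1896  0.0133] pin 0.87 [280. 226.] [ 0.4663 -0.2322]
solvent_bottle 0.81 [304. 255.] [ 0.5293 -0.2053 -0.0027] [ 0.6602 -0.1419  0.1228] pin 0.69 [303. 265.] [ 0.6206 -0.1819]
spray_gun 0.84 [182. 223.] [ 0.377  -0.6107 -0.0013] [ 0.5394 -0.445   0.028 ] pin 0.7 [431. 161.] [0.2108 0.3107]
```

Run:
```python
from h import *
np.set_printoptions(precision=4,suppress=True)
C={}
for n in("top","scene"):
    P=cloud(n,np.load(n+"0.npy")).reshape(-1,3); C[n]=P
    near=(abs(P[:,0]-.44)<.06)&(abs(P[:,1]-.187)<.06)
    print(n,cal(n)[0][0,0])
    for l,a,b in(("stub",.189,.2),("noz",.15,.183),("jartop",.143,.15),("jar",.108,.142),("tintop",.101,.108),("tin",.064,.1),("paint top",.056,.0625),("paint",.01,.055)):
        p=P[near&(P[:,2]>a)&(P[:,2]<b)]
        if len(p)>3: print(l,len(p),p.min(0),p.max(0),cv2.minAreaRect((p[:,:2]*1e3).astype(np.float32)))
    for l,c,rr in(("small",(.622,.049),.03),("med",(.607,.262),.037),("sq",(.453,-.03),.055),("large",(.455,-.233),.055)):
        k=(np.hypot(P[:,0]-c[0],P[:,1]-c[1])<rr)&(P[:,2]>.0065)
        p=P[k]; print(l,len(p),cv2.minAreaRect((p[:,:2]*1e3).astype(np.float32)),cv2.minEnclosingCircle((p[:,:2]*1e3).astype(np.float32)))
a=cv2.imread("pics/top0.png")[140:290,160:400]; b=cv2.imread("pics/scene0.png")[130:280,240:480]
cv2.imwrite("pics/c1.png",cv2.resize(np.vstack([a,b]),None,fx=2,fy=2,interpolation=cv2.INTER_CUBIC)[:600])
```

```text
top 363.7189927136692
stub 21 [0.436  0.1843 0.1893] [0.4451 0.1945 0.1954] ((440.5768737792969, 189.47293090820312), (8.9295015335083, 10.189431190490723), 1.6265896558761597)
noz 51 [0.4309 0.1795 0.1509] [0.4497 0.1984 0.1827] ((440.70611572265625, 187.6764678955078), (18.395532608032227, 16.89089584350586), 21.555953979492188)
jartop 88 [0.4213 0.1729 0.1435] [0.4544 0.2038 0.1498] ((437.0509948730469, 186.91278076171875), (27.849000930786133, 34.22959518432617), 74.89434051513672)
jar 64 [0.4205 0.1727 0.1084] [0.4546 0.1888 0.1418] ((437.81793212890625, 180.3108367919922), (34.449256896972656, 15.26125717163086), 2.8048157691955566)
tintop 115 [0.4102 0.1606 0.101 ] [0.4672 0.2042 0.108 ] ((439.0277099609375, 190.867431640625), (44.19495391845703, 44.50012969970703), 43.22513198852539)
tin 103 [0.4088 0.1595 0.0647] [0.4702 0.1908 0.0999] ((439.66552734375, 174.9586639404297), (61.371578216552734, 30.91189956665039), 0.7477394938468933)
paint top 106 [0.4085 0.1602 0.0562] [0.4708 0.2139 0.0616] ((442.632080078125, 182.01036071777344), (63.959224700927734, 41.866546630859375), 
[... 2101 characters left out ...]
6582), 63.714298248291016)
small 89 ((621.953369140625, 47.32691955566406), (41.282798767089844, 42.21364974975586), 81.98624420166016) ((620.8580322265625, 47.61430740356445), 22.453126907348633)
med 112 ((607.24560546875, 261.6884765625), (56.0620231628418, 57.5913200378418), 67.70051574707031) ((607.3883056640625, 262.9104309082031), 30.57621192932129)
sq 132 ((454.3341369628906, -28.072025299072266), (65.7458267211914, 71.30526733398438), 81.10722351074219) ((454.92572021484375, -27.44932746887207), 45.46384811401367)
large 174 ((456.7499084472656, -232.6705780029297), (84.23507690429688, 85.55123138427734), 85.18173217773438) ((456.6182556152344, -232.01193237304688), 44.29389953613281)
```

View pics/c1.png

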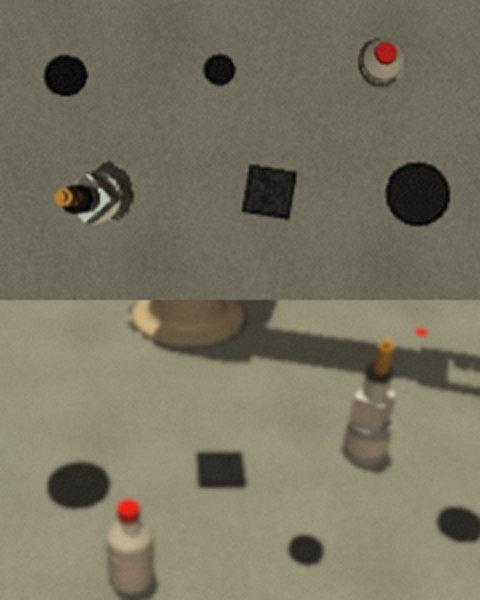

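The top view shows the stack at about crop (75,195), the square tray at (270,192) turned by about 8°, and the bottle well clear. The scene view agrees. Next I'll move above the stack.

```bash
python3 -m inch '[{"finger_gap": 0.085,"x": -0.042,"y": -0.0226,"z": -0.006},{"finger_gap": 0.085,"x": -0.042,"y": -0.0226,"z": -0.006},{"finger_gap": 0.085,"x": -0.042,"y": -0.0226,"z": -0.006},{"finger_gap": 0.085,"x": -0.042,"y": -0.0226,"z": -0.006},{"finger_gap": 0.085,"x": -0.042,"y": -0.0226,"z": -0.006}]' && python3 -m inch '[{"finger_gap": 0.085,"x": -0.042,"y": -0.0226},{"finger_gap": 0.085,"x": -0.042,"y": -0.0226,"yaw": 0.14},{"finger_gap": 0.085,"yaw": 0.14},{"finger_gap": 0.085,"yaw": 0.14},{"finger_gap": 0.085}]'
cat >> h.py <<'E'
def to(p,yaw=None):
    """tool-axis delta to p; yaw = wanted world direction (deg, mod 180) of tool y"""
    s=readout.state(); M=R.from_quat(s["orientation"]).as_matrix()
    y=np.degrees(np.arctan2(M[1,1],M[0,1])); print("t",round(float(s["time"]),2),"tcp",np.round(s["eef_pos"],4),"yaw",round(y,1),"w",round(float(s["gripper_width"]),4),"F",np.round(s["ft_force"],1))
    print("delta",np.round(tool(p),4), "turn", None if yaw is None else round(-np.radians((yaw-y+90)%180-90),3))
def wrist(name=None):
    c=cal("wrist"); im,d=vision.camera("wrist")
    if name: cv2.imwrite(f"pics/{name}.png",im)
    return im,cloud("wrist",d,c),c
E
python3 - <<'E'
from h import *
to((.4405,.190,.27),133.7-90)
im,P,c=wrist("w1"); print(c[1]-readout.state()["eef_pos"])
P=P.reshape(-1,3); P=P[~np.isnan(P[:,0])]
near=(abs(P[:,0]-.44)<.06)&(abs(P[:,1]-.187)<.06)
for l,a,b in(("stub",.189,.2),("noz",.178,.187),("jartop",.143,.15),("tintop",.101,.108),("paint top",.056,.0625)):
    p=P[near&(P[:,2]>a)&(P[:,2]<b)]
    if len(p)>3: print(l,len(p),p.min(0),p.max(0),cv2.minEnclosingCircle((p[:,:2]*1e3).astype(np.float32)),cv2.minAreaRect((p[:,:2]*1e3).astype(np.float32)))
E
```

```text
time: 2.72
eef_pos: [0.3516, 0.3, 0.2756]
orientation: [0.194, 0.981, 0.0, 0.0]
ft_force: [0.9, 0.6, -0.2]
gripper_width: 0.0848
gripper_force: 0.0
time: 3.35
eef_pos: [0.4114, 0.2275, 0.2753]
orientation: [0.393, 0.919, 0.0, 0.0]
ft_force: [1.0, 0.1, -0.5]
gripper_width: 0.0849
gripper_force: 0.0
t 3.35 tcp [0.4114 0.2275 0.2753] yaw 43.7 w 0.0849 F [ 1.   0.1 -0.5]
delta [-0.0472 -0.0048  0.0053] turn -0.001
[-0.04964334  0.05319693  0.12756875]
stub 227 [0.43482217 0.18485867 0.18907249] [0.44635662 0.19599275 0.19351088] ((440.69940185546875, 190.29885864257812), 5.880622386932373) ((440.78375244140625, 190.473388671875), (10.656967163085938, 11.51189136505127), 43.594970703125)
noz 452 [0.43067372 0.18022048 0.17809991] [0.45062631 0.20082083 0.18690403] ((440.49981689453125, 190.5504150390625), 10.394543647766113) ((440.20721435546875, 190.7523651123047), (19.501893997192383, 19.788436889648438), 42.56792068481445)
jartop 798 [0.4205892  0.17276367 0.14309214] [0.45486399 0.20726889 0.14985416] ((437.6475830078125, 190.06060791015625), 17.4232120513916) ((435.5901184082031, 191.72079467773438), (33.95130157470703, 29.560134887695312), 52.74272155761719)
tintop 852 [0.40814278 0.16692445 0.10100093] [0.46835902 0.22087271 0.10798875] ((438.25091552734375, 190.96035766601562), 30.1104736328125) ((438.05224609375, 191.07159423828125), (43.81324768066406, 43.429931640625), 42.933589935302734)
paint top 939 [0.4057973  0.16153605 0.05610445] [0.47166724 0.22543094 0.06245134] ((438.7227783203125, 192.34925842285156), 33.1510124206543) ((434.8945617675781, 197.91908264160156), (65.3837661743164, 52.48622131347656), 35.06365966796875)
```

View pics/w1.png

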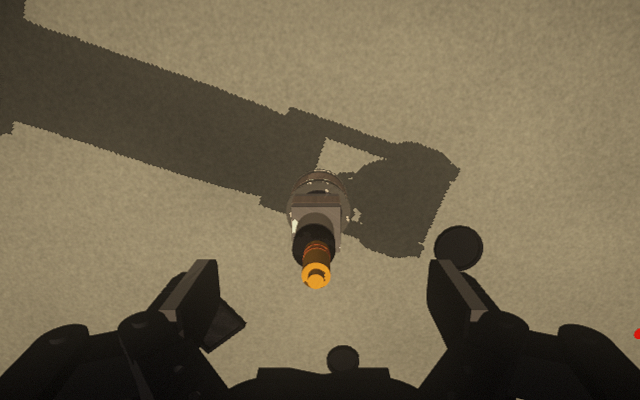

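The wrist view shows the stack standing clear between the fingers, with the nozzle at (316,275). The tin's faces already line up with the fingers.

```bash
python3 -m inch '[{"finger_gap": 0.05,"x": -0.024,"y": -0.0022},{"finger_gap": 0.05,"x": -0.023,"y": -0.0022},{"finger_gap": 0.05,"z": 0.03},{"finger_gap": 0.05}]' | head -2; python3 -c "
from h import *
to((.4405,.1905,.171),43.7)"
```

```text
time: 3.9
eef_pos: [0.4396, 0.1902, 0.2432]
t 3.9 tcp [0.4396 0.1902 0.2432] yaw 43.7 w 0.0499 F [-0.4  0.4 -0.7]
delta [-0.0005  0.0011  0.0722] turn 0.0
```

```bash
python3 -m inch '[{"finger_gap": 0.05,"x": -0.0005,"y": 0.001,"z": 0.03},{"finger_gap": 0.05,"z": 0.03},{"finger_gap": 0.05,"z": 0.011},{"finger_gap": 0.05}]' | head -2; python3 -c "
from h import *
to((.4405,.1905,.171),43.7)"; python3 -m inch '[{"finger_gap": 0},{"finger_gap": 0},{"finger_gap": 0},{"finger_gap": 0}]'
```

```text
time: 4.4
eef_pos: [0.4416, 0.1911, 0.1749]
t 4.4 tcp [0.4416 0.1911 0.1749] yaw 43.7 w 0.0503 F [ 0.3  0.5 -0.1]
delta [ 0.0003 -0.0012  0.0039] turn -0.001
time: 4.9
eef_pos: [0.4422, 0.1909, 0.1759]
orientation: [0.394, 0.919, 0.001, 0.001]
ft_force: [-1.5, -0.9, 5.8]
gripper_width: 0.0178
gripper_force: 58.6
```

```bash
python3 -m inch '[{"finger_gap": 0},{"finger_gap": 0}]'; python3 -c "
from h import *
to((.4405,.1905,.171),43.7)
wrist('w2')"
```

```text
time: 5.15
eef_pos: [0.4422, 0.1909, 0.1759]
orientation: [0.394, 0.919, 0.001, 0.001]
ft_force: [-2.0, -1.6, 6.4]
gripper_width: 0.0182
gripper_force: 58.6
t 5.15 tcp [0.4422 0.1909 0.1759] yaw 43.6 w 0.0182 F [-2.  -1.6  6.4]
delta [ 0.0008 -0.0015  0.0049] turn -0.002
```

View pics/w2.png

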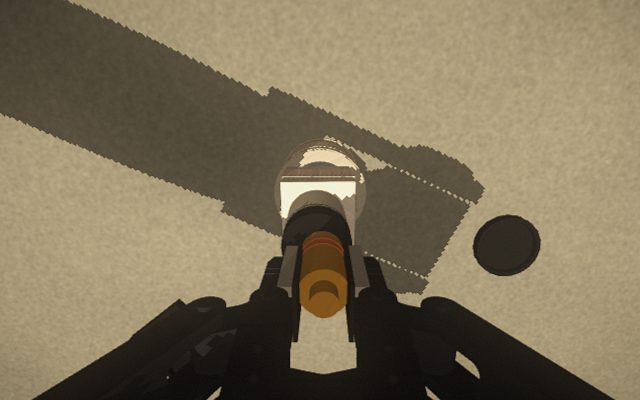

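The nozzle body is between the pads, with its stub top at (323,300), and the stack is standing straight. Lifting.

```bash
python3 -m inch '[{"finger_gap": 0,"z": -0.01},{"finger_gap": 0,"z": -0.02},{"finger_gap": 0,"z": -0.03},{"finger_gap": 0,"z": -0.03},{"finger_gap": 0}]'
python3 - <<'E'
from h import *
to((.621,.0476,.25))
im,d=vision.camera("scene"); P=cloud("scene",d).reshape(-1,3); cv2.imwrite("pics/s1.png",cv2.resize(im[100:240,340:500],None,fx=4,fy=4))
p=P[(abs(P[:,0]-.44)<.03)&(abs(P[:,1]-.19)<.03)&(P[:,2]>.1)]
print(np.histogram(p[:,2],np.arange(.1,.3,.01)))
E
```

```text
time: 5.82
eef_pos: [0.4425, 0.1912, 0.2671]
orientation: [0.394, 0.919, 0.002, 0.002]
ft_force: [0.2, -0.2, -1.8]
gripper_width: 0.018
gripper_force: 58.5
t 5.83 tcp [0.4425 0.1912 0.2671] yaw 43.6 w 0.018 F [ 0.2 -0.2 -1.8]
delta [-0.2271  0.0302  0.0177] turn None
(array([106,  32,  39,  38,  96,   1,   0,   0,   0,   0,   0,   0,   0,
         5,  26,  41,  65,  81,  71]), array([0.1 , 0.11, 0.12, 0.13, 0.14, 0.15, 0.16, 0.17, 0.18, 0.19, 0.2 ,
       0.21, 0.22, 0.23, 0.24, 0.25, 0.26, 0.27, 0.28, 0.29]))
```

View pics/s1.png

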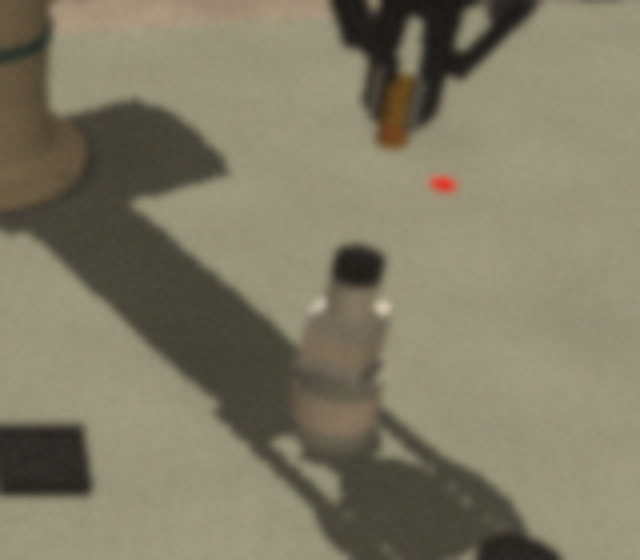

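The scene crop shows the nozzle held at (397,110), clear of the stack, with its lower end about 29 mm below the TCP. Now to the small tray.

```bash
python3 -m inch '[{"finger_gap": 0,"x": -0.035,"y": 0.004},{"finger_gap": 0,"x": -0.05,"y": 0.007,"z": 0.01},{"finger_gap": 0,"x": -0.055,"y": 0.007,"z": 0.03},{"finger_gap": 0,"x": -0.05,"y": 0.007,"z": 0.05},{"finger_gap": 0,"x": -0.037,"y": 0.005,"z": 0.04}]' |head -2;python3 -m inch '[{"finger_gap": 0,"z": 0.02},{"finger_gap": 0},{"finger_gap": 0}]' |head -2; python3 -c "
from h import *
to((.621,.0476,.033))
im,P,c=wrist('w3')
P=P.reshape(-1,3);P=P[(np.hypot(P[:,0]-.621,P[:,1]-.0476)<.028)]
for a,b in((.007,.013),(.0,.006)):
  p=P[(P[:,2]>a)&(P[:,2]<b)]; print(len(p),p[:,2].mean(),cv2.minEnclosingCircle((p[:,:2]*1e3).astype(np.float32)))
"
```

```text
time: 6.5
eef_pos: [0.6148, 0.0499, 0.1369]
time: 6.88
eef_pos: [0.6149, 0.0521, 0.1223]
t 6.88 tcp [0.6149 0.0521 0.1223] yaw 43.7 w 0.0182 F [ 0.  -0.1 -0.6]
delta [-0.0073  0.0011  0.0893] turn None
820 0.008655417995920145 ((620.5545654296875, 47.821773529052734), 21.936864852905273)
1944 0.0028928123021813813 ((621.1552734375, 47.71113967895508), 27.853221893310547)
```

View pics/w3.png

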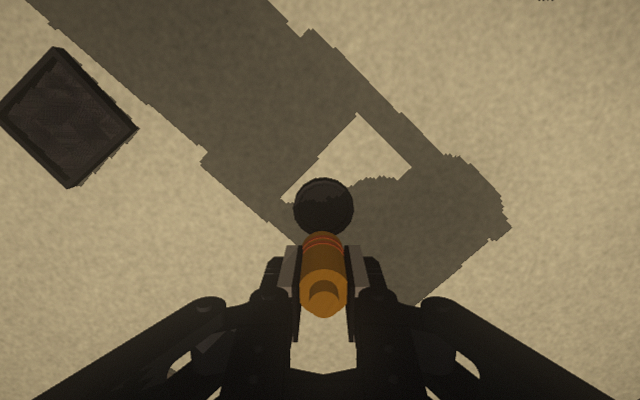

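The tray at (323,207) is ahead of and below the nozzle, and its measured centre agrees with the earlier estimate. Lowering.

```bash
python3 -m inch '[{"finger_gap": 0,"x": -0.0065,"y": 0.001,"z": 0.03},{"finger_gap": 0,"z": 0.03},{"finger_gap": 0,"z": 0.02},{"finger_gap": 0,"z": 0.005},{"finger_gap": 0}]' |head -5;python3 -c "
from h import *
to((.6207,.0478,.033))"
```

```text
time: 7.55
eef_pos: [0.6205, 0.0474, 0.0366]
orientation: [0.394, 0.919, 0.0, 0.001]
ft_force: [-0.6, 0.4, -0.5]
gripper_width: 0.0181
t 7.55 tcp [0.6205 0.0474 0.0366] yaw 43.6 w 0.0181 F [-0.6  0.4 -0.5]
delta [0.0001 0.0004 0.0036] turn None
```

```bash
for i in 1 2 3 4; do :; done; python3 -m inch '[{"finger_gap": 0,"z": 0.0025},{"finger_gap": 0}]' |sed -n '2p;4p';python3 -m inch '[{"finger_gap": 0,"z": 0.001},{"finger_gap": 0}]' |sed -n '2p;4p'
```

```text
eef_pos: [0.6203, 0.0472, 0.0337]
ft_force: [0.9, -0.4, -0.9]
eef_pos: [0.6203, 0.0472, 0.0328]
ft_force: [-0.3, 0.6, 3.6]
```

```bash
python3 -m inch '[{"finger_gap": 0,"z": 0.0005},{"finger_gap": 0}]' |sed -n '2p;4p';python3 -m inch '[{"finger_gap": 0.04},{"finger_gap": 0.04},{"finger_gap": 0.04}]'; python3 -m inch '[{"finger_gap": 0.04,"z": -0.02},{"finger_gap": 0.04,"z": -0.04},{"finger_gap": 0.04,"z": -0.05},{"finger_gap": 0.04,"z": -0.05},{"finger_gap": 0.04}]'|head -2
python3 - <<'E'
from h import *
im,P,c=wrist('w4'); P=P.reshape(-1,3); p=P[np.hypot(P[:,0]-.621,P[:,1]-.0476)<.016]
print(np.histogram(p[:,2],np.arange(0,.06,.004)))
for a,b in((.039,.046),(.047,.054),(.036,.044)):
    q=p[(p[:,2]>a)&(p[:,2]<b)]; print(len(q),q.mean(0) if len(q) else 0,cv2.minEnclosingCircle((q[:,:2]*1e3).astype(np.float32)) if len(q) else 0)
to((.438,.1905,.26),43.7)
im,d=vision.camera("scene"); cv2.imwrite("pics/s2.png",cv2.resize(im[130:290,340:500],None,fx=3.5,fy=3.5))
E
```

```text
eef_pos: [0.6204, 0.0472, 0.0328]
ft_force: [-2.9, -0.1, 8.0]
time: 8.68
eef_pos: [0.6198, 0.0472, 0.0312]
orientation: [0.394, 0.919, -0.0, -0.0]
ft_force: [-0.6, -0.2, 0.7]
gripper_width: 0.0398
gripper_force: 0.0
time: 9.3
eef_pos: [0.6221, 0.0473, 0.1993]
(array([343,  26,  20,  12,  37,  21,  20,  23,  22,  54, 257,  32, 128,
         0]), array([0.   , 0.004, 0.008, 0.012, 0.016, 0.02 , 0.024, 0.028, 0.032,
       0.036, 0.04 , 0.044, 0.048, 0.052, 0.056]))
299 [0.6193255  0.04855825 0.04095994] ((619.9651489257812, 47.347049713134766), 10.324350357055664)
151 [0.62008502 0.0477545  0.04868622] ((620.1273803710938, 47.57114028930664), 5.665524959564209)
311 [0.61909592 0.0486902  0.04072346] ((619.9651489257812, 47.347049713134766), 10.324350357055664)
t 9.35 tcp [0.621  0.0473 0.1957] yaw 43.6 w 0.0397 F [-0.3  0.4 -0. ]
delta [ 0.2296 -0.0334 -0.0654] turn -0.002
```

View pics/s2.png

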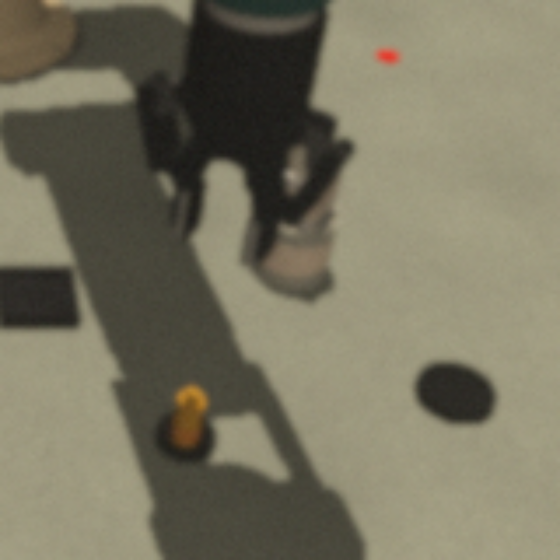

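The nozzle stands upright and central in the small tray at crop (187,430). Back to the stack for the jar.

```bash
python3 -m inch '[{"finger_gap": 0.065,"x": 0.035,"y": -0.005,"z": -0.02},{"finger_gap": 0.065,"x": 0.05,"y": -0.008,"z": -0.02},{"finger_gap": 0.065,"x": 0.05,"y": -0.008},{"finger_gap": 0.065,"x": 0.05,"y": -0.007},{"finger_gap": 0.065,"x": 0.037,"y": -0.005}]' |head -2;python3 -m inch '[{"finger_gap": 0.065},{"finger_gap": 0.065}]' |head -2
cat >> h.py <<'E'
def stack(P,bands,c=(.4395,.1905)):
    P=P.reshape(-1,3); P=P[(abs(P[:,0]-c[0])<.05)&(abs(P[:,1]-c[1])<.05)]
    for a,b in bands:
        p=P[(P[:,2]>a)&(P[:,2]<b)]
        if len(p)>3: print((a,b),len(p),"z",np.median(p[:,2]).round(4),cv2.minEnclosingCircle((p[:,:2]*1e3).astype(np.float32)),cv2.minAreaRect((p[:,:2]*1e3).astype(np.float32)))
E
python3 -c "
from h import *
to((.438,.1905,.175),43.7)
im,P,c=wrist()
stack(P,((.141,.152),(.1,.109)))"
```

```text
time: 10.02
eef_pos: [0.4409, 0.186, 0.2304]
time: 10.28
eef_pos: [0.443, 0.1849, 0.2309]
t 10.28 tcp [0.443  0.1849 0.2309] yaw 43.6 w 0.0648 F [-0.3 -0.2 -0.5]
delta [0.0075 0.0003 0.0559] turn -0.002
(0.141, 0.152) 2338 z 0.1459 ((437.8954162597656, 189.90789794921875), 17.44445037841797) ((437.5943603515625, 190.027587890625), (33.86383056640625, 34.23801040649414), 44.53544235229492)
(0.1, 0.109) 1193 z 0.1038 ((438.6764831542969, 190.33792114257812), 30.522472381591797) ((438.6557922363281, 190.616455078125), (44.09817886352539, 44.000308990478516), 43.578155517578125)
```

```bash
python3 -m inch '[{"finger_gap": 0.065,"x": 0.007,"z": 0.02},{"finger_gap": 0.065,"z": 0.03},{"finger_gap": 0.065,"z": 0.03},{"finger_gap": 0.065,"z": 0.012},{"finger_gap": 0.065}]' |head -2; python3 -c "
from h import *
to((.4377,.1899,.131),43.7)"
```

```text
time: 10.95
eef_pos: [0.4383, 0.1898, 0.1391]
t 10.95 tcp [0.4383 0.1898 0.1391] yaw 43.6 w 0.0649 F [-0.4  0.1  0.8]
delta [ 0.0004 -0.0003  0.0081] turn -0.003
```

```bash
python3 -m inch '[{"finger_gap": 0.065,"z": 0.008},{"finger_gap": 0.065},{"finger_gap": 0},{"finger_gap": 0},{"finger_gap": 0}]'|head -2; python3 -m inch '[{"finger_gap": 0},{"finger_gap": 0}]'
```

```text
time: 11.58
eef_pos: [0.4385, 0.1904, 0.1323]
time: 11.82
eef_pos: [0.4385, 0.1904, 0.1323]
orientation: [0.394, 0.919, 0.0, 0.0]
ft_force: [-0.2, -1.2, 5.5]
gripper_width: 0.0326
gripper_force: 59.6
```

```bash
python3 -m inch '[{"finger_gap": 0,"z": -0.01},{"finger_gap": 0,"z": -0.02},{"finger_gap": 0,"z": -0.03},{"finger_gap": 0,"z": -0.02},{"finger_gap": 0}]' |head -2
python3 - <<'E'
from h import *
to((.607,.262,.15))
im,d=vision.camera("scene"); P=cloud("scene",d).reshape(-1,3)
stack(P,((.1,.112),))
p=P[(abs(P[:,0]-.44)<.03)&(abs(P[:,1]-.19)<.03)&(P[:,2]>.1)]
print(np.histogram(p[:,2],np.arange(.1,.3,.01))[0])
E
```

```text
time: 12.45
eef_pos: [0.4387, 0.1905, 0.2131]
t 12.45 tcp [0.4387 0.1905 0.2131] yaw 43.6 w 0.0325 F [-0.6  0.4 -1. ]
delta [-0.0642  0.171   0.0637] turn None
(0.1, 0.112) 170 z 0.1051 ((440.74267578125, 190.45556640625), 29.80081558227539) ((440.431884765625, 190.8317108154297), (43.604469299316406, 48.39624786376953), 43.509788513183594)
[169   0   0   0   0   0   0   0  21  42  63  79 144  48  56  77  52  73
  79]
```

```bash
python3 -m inch '[{"finger_gap": 0,"x": -0.014,"y": 0.037},{"finger_gap": 0,"x": -0.018,"y": 0.047},{"finger_gap": 0,"x": -0.018,"y": 0.047,"z": 0.02},{"finger_gap": 0,"x": -0.0142,"y": 0.039,"z": 0.04},{"finger_gap": 0}]' |head -2; python3 -m inch '[{"finger_gap": 0,"z": 0.03},{"finger_gap": 0,"z": 0.02},{"finger_gap": 0}]' |head -2; python3 -c "
from h import *
to((.607,.262,.0313))
im,P,c=wrist()
stack(P,((.007,.0125),),(.607,.262))"
```

```text
time: 13.12
eef_pos: [0.6038, 0.2604, 0.1407]
time: 13.5
eef_pos: [0.6043, 0.2606, 0.1003]
t 13.5 tcp [0.6043 0.2606 0.1003] yaw 43.6 w 0.0321 F [0.2 0.5 0. ]
delta [-0.001   0.0031  0.069 ] turn None
(0.007, 0.0125) 1132 z 0.0087 ((606.3102416992188, 262.7263488769531), 28.783506393432617) ((603.2650146484375, 266.6683349609375), (56.96876907348633, 46.88932800292969), 37.5141716003418)
```

```bash
python3 -m inch '[{"finger_gap": 0,"x": -0.0005,"y": 0.003,"z": 0.02},{"finger_gap": 0,"z": 0.03},{"finger_gap": 0,"z": 0.012},{"finger_gap": 0},{"finger_gap": 0}]' |head -2;python3 -c "
from h import *
to((.6066,.2623,.0313))"; python3 -m inch '[{"finger_gap": 0,"z": 0.001},{"finger_gap": 0}]' |sed -n '2p;4p'
```

```text
time: 14.18
eef_pos: [0.6088, 0.2631, 0.0411]
t 14.18 tcp [0.6088 0.2631 0.0411] yaw 43.6 w 0.0324 F [-0.4  1.  -0.4]
delta [ 0.001  -0.0022  0.0098] turn None
eef_pos: [0.6083, 0.2629, 0.0393]
ft_force: [0.2, 0.6, 0.0]
```

```bash
python3 -m inch '[{"finger_gap": 0,"x": 0.0005,"y": -0.0015,"z": 0.003},{"finger_gap": 0,"z": 0.002},{"finger_gap": 0}]' |sed -n '2p;4p';python3 -m inch '[{"finger_gap": 0,"z": 0.001},{"finger_gap": 0}]' |sed -n '2p;4p';python3 -m inch '[{"finger_gap": 0,"z": 0.001},{"finger_gap": 0}]' |sed -n '2p;4p'
```

```text
eef_pos: [0.6064, 0.262, 0.0332]
ft_force: [-0.7, 0.0, -0.1]
eef_pos: [0.6066, 0.2621, 0.0325]
ft_force: [0.2, -0.0, -0.4]
eef_pos: [0.6065, 0.2621, 0.0315]
ft_force: [0.7, -0.3, -1.0]
```

```bash
python3 -m inch '[{"finger_gap": 0,"z": 0.0007},{"finger_gap": 0}]' |sed -n '2p;4p';python3 -m inch '[{"finger_gap": 0,"z": 0.0005},{"finger_gap": 0}]' |sed -n '2p;4p'
```

```text
eef_pos: [0.6067, 0.2621, 0.0313]
ft_force: [-2.8, -0.2, 3.9]
eef_pos: [0.6067, 0.2621, 0.0314]
ft_force: [-4.2, -1.4, 6.1]
```

Contact made; releasing and checking.

```bash
python3 -m inch '[{"finger_gap": 0.055},{"finger_gap": 0.055},{"finger_gap": 0.055}]'|head -2; python3 -m inch '[{"finger_gap": 0.055,"z": -0.02},{"finger_gap": 0.055,"z": -0.04},{"finger_gap": 0.055,"z": -0.05},{"finger_gap": 0.055,"z": -0.05},{"finger_gap": 0.055}]'|head -2
python3 - <<'E'
from h import *
im,P,c=wrist(); stack(P,((.04,.05),(.007,.0125)),(.607,.262))
q=P.reshape(-1,3); q=q[(np.hypot(q[:,0]-.6066,q[:,1]-.2623)<.014)&(q[:,2]>.03)]
print(np.linalg.lstsq(np.c_[q[:,:2]-[.6066,.2623],np.ones(len(q))],q[:,2],rcond=None)[0])
to((.4385,.1906,.2),43.6)
E
```

```text
time: 16.18
eef_pos: [0.6065, 0.2621, 0.0301]
time: 16.8
eef_pos: [0.6086, 0.2628, 0.1986]
(0.04, 0.05) 1379 z 0.0449 ((607.1304931640625, 262.60845947265625), 17.33700180053711) ((606.9461059570312, 262.6506652832031), (33.94985580444336, 33.924869537353516), 83.60308837890625)
(0.007, 0.0125) 665 z 0.0087 ((606.1001586914062, 262.5065002441406), 28.938600540161133) ((605.1553955078125, 263.24676513671875), (57.09916305541992, 54.235172271728516), 47.627899169921875)
[-8.98993957  9.39726907  0.10923258]
t 16.85 tcp [0.6076 0.2625 0.1949] yaw 43.6 w 0.0553 F [ 0.6  0.  -0. ]
delta [ 0.0646 -0.172  -0.0064] turn 0.0
```

```bash
python3 -m inch '[{"finger_gap": 0.075,"x": 0.014,"y": -0.036},{"finger_gap": 0.075,"x": 0.018,"y": -0.048},{"finger_gap": 0.075,"x": 0.018,"y": -0.048},{"finger_gap": 0.075,"x": 0.0142,"y": -0.039},{"finger_gap": 0.075}]' |head -2;python3 -m inch '[{"finger_gap": 0.075,"z": 0.02},{"finger_gap": 0.075}]' |head -2; python3 -c "
from h import *
to((.4385,.1906,.088),43.6)
im,P,c=wrist()
stack(P,((.1,.109),(.055,.064)))"
```

```text
time: 17.48
eef_pos: [0.4362, 0.1898, 0.1896]
time: 17.73
eef_pos: [0.438, 0.1905, 0.1688]
t 17.73 tcp [0.438  0.1905 0.1688] yaw 43.6 w 0.0752 F [-0.2  0.1  0.4]
delta [-0.0004  0.0007  0.0808] turn -0.0
(0.1, 0.109) 5503 z 0.1039 ((438.6568603515625, 190.57537841796875), 30.54678726196289) ((438.7489013671875, 190.59666442871094), (44.12812805175781, 44.317256927490234), 43.73936462402344)
(0.055, 0.064) 1796 z 0.0588 ((438.8343505859375, 192.4459686279297), 32.98198699951172) ((434.1114807128906, 198.3119659423828), (65.86530303955078, 50.562686920166016), 38.46916198730469)
```

```bash
python3 -m inch '[{"finger_gap": 0.075,"x": -0.0004,"y": 0.0008,"z": 0.02},{"finger_gap": 0.075,"z": 0.03},{"finger_gap": 0.075,"z": 0.02},{"finger_gap": 0.075,"z": 0.007},{"finger_gap": 0.075}]' |head -2; python3 -c "
from h import *
to((.4387,.1906,.088),43.7)"
```

```text
time: 18.4
eef_pos: [0.4397, 0.191, 0.0938]
t 18.4 tcp [0.4397 0.191  0.0938] yaw 43.6 w 0.0749 F [-0.2 -0.4 -0.3]
delta [ 0.0004 -0.001   0.0058] turn -0.002
```

```bash
python3 -m inch '[{"finger_gap": 0.075,"y": -0.0005,"z": 0.0045},{"finger_gap": 0.075},{"finger_gap": 0},{"finger_gap": 0},{"finger_gap": 0}]'|head -2; python3 -m inch '[{"finger_gap": 0},{"finger_gap": 0}]'; python3 -m inch '[{"finger_gap": 0,"z": -0.01},{"finger_gap": 0,"z": -0.02},{"finger_gap": 0,"z": -0.03},{"finger_gap": 0,"z": -0.02},{"finger_gap": 0}]'|sed -n '2p;5,6p'
python3 - <<'E'
from h import *
to((.4525,-.028,.15),-7.5)
for n in("top","scene"):
    im,d=vision.camera(n); P=cloud(n,d).reshape(-1,3)
    stack(P,((.055,.065),)); stack(P,((.0065,.02),),(.4525,-.028))
p=P[(abs(P[:,0]-.44)<.03)&(abs(P[:,1]-.19)<.03)&(P[:,2]>.05)]
print(np.histogram(p[:,2],np.arange(.05,.25,.01))[0])
E
```

```text
time: 19.02
eef_pos: [0.4393, 0.1907, 0.0894]
time: 19.27
eef_pos: [0.4393, 0.1907, 0.0894]
orientation: [0.394, 0.919, 0.0, 0.0]
ft_force: [0.0, -0.2, 5.1]
gripper_width: 0.0432
gripper_force: 62.0
eef_pos: [0.4396, 0.1908, 0.1703]
gripper_width: 0.0432
gripper_force: 61.4
t 19.9 tcp [0.4396 0.1908 0.1703] yaw 43.6 w 0.0432 F [ 0.2  0.4 -0.7]
delta [-0.1673 -0.1416  0.0201] turn 0.892
(0.055, 0.065) 309 z 0.0589 ((439.5190734863281, 191.9510498046875), 32.32762145996094) ((441.51580810546875, 183.12350463867188), (64.40022277832031, 45.75238037109375), 13.039621353149414)
(0.0065, 0.02) 133 z 0.0093 ((451.9320068359375, -28.072715759277344), 44.46824264526367) ((452.1414794921875, -27.963653564453125), (66.22640228271484, 65.91474914550781), 82.17636108398438)
(0.055, 0.065) 275 z 0.0601 ((438.79949951171875, 190.431640625), 35.30971145629883) ((440.8907470703125, 191.75332641601562), (63.98591232299805, 65.7874526977539), 44.78897476196289)
(0.0065, 0.02) 128 z 0.0094 ((453.9696044921875, -28.3410587310791), 46.013824462890625) ((453.6390075683594, -28.046489715576172), (65.9930648803711, 67.97742462158203), 82.7846908569336)
[133 138   0   0   0   0   0   0   3  55  59  77  88 193  36  46  43  56
  72]
```

```bash
python3 -m inch '[{"finger_gap": 0,"x": -0.03,"y": -0.0255},{"finger_gap": 0,"x": -0.037,"y": -0.031},{"finger_gap": 0,"x": -0.037,"y": -0.031},{"finger_gap": 0,"x": -0.037,"y": -0.031},{"finger_gap": 0,"x": -0.0263,"y": -0.0231}]' |head -2; python3 -m inch '[{"finger_gap": 0,"yaw": -0.17},{"finger_gap": 0,"z": 0.02,"yaw": -0.17},{"finger_gap": 0,"z": 0.02,"yaw": -0.17},{"finger_gap": 0,"yaw": -0.17},{"finger_gap": 0}]' |head -2; python3 -c "
from h import *
to((.4525,-.028,.0334),82.5)
print(readout.state()['q'][5])
im,P,c=wrist('w5')
stack(P,((.007,.0125),),(.4525,-.028))"
```

```text
time: 20.62
eef_pos: [0.451, -0.03, 0.1673]
time: 21.25
eef_pos: [0.4511, -0.0282, 0.1274]
t 21.25 tcp [ 0.4511 -0.0282  0.1274] yaw 82.5 w 0.0433 F [ 0.6 -0.3 -1.4]
delta [-0.0016  0.0003  0.094 ] turn -0.0
-1.5835561405741005
(0.007, 0.0125) 1175 z 0.0088 ((439.0709228515625, -27.13046646118164), 38.06705856323242) ((438.8731689453125, -26.875755310058594), (66.2793197631836, 39.87617874145508), 82.29981231689453)
```

View pics/w5.png

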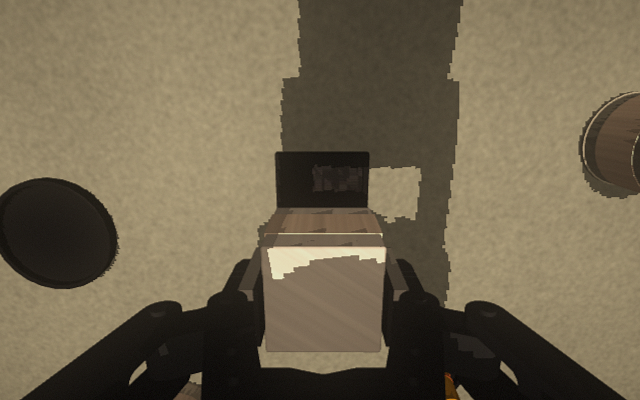

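The tin is square with the tray: the tray's edge at (322,152) runs parallel to the tin's top edge. Lowering.

```bash
python3 -m inch '[{"finger_gap": 0,"x": -0.001,"y": 0.0003,"z": 0.03},{"finger_gap": 0,"z": 0.03},{"finger_gap": 0,"z": 0.02},{"finger_gap": 0,"z": 0.006},{"finger_gap": 0}]' |head -2;python3 -c "
from h import *
to((.4522,-.0283,.0334),82.4)"; python3 -m inch '[{"finger_gap": 0,"z": 0.002},{"finger_gap": 0}]' |sed -n '2p;4p'
```

```text
time: 21.92
eef_pos: [0.453, -0.0281, 0.0431]
t 21.93 tcp [ 0.453  -0.0281  0.0431] yaw 82.5 w 0.0434 F [-0.6  0.  -1.5]
delta [ 0.0007 -0.0003  0.0097] turn 0.001
eef_pos: [0.4532, -0.0281, 0.0415]
ft_force: [-0.2, -0.9, -0.7]
```

```bash
python3 -m inch '[{"finger_gap": 0,"x": 0.0007,"z": 0.004},{"finger_gap": 0,"z": 0.002},{"finger_gap": 0}]' |sed -n '2p;4p';python3 -m inch '[{"finger_gap": 0,"z": 0.001},{"finger_gap": 0}]' |sed -n '2p;4p';python3 -m inch '[{"finger_gap": 0,"z": 0.001},{"finger_gap": 0}]' |sed -n '2p;4p'
```

```text
eef_pos: [0.452, -0.0279, 0.0346]
ft_force: [-0.1, -0.5, -2.0]
eef_pos: [0.4522, -0.028, 0.0338]
ft_force: [0.6, -0.6, -0.9]
eef_pos: [0.4523, -0.028, 0.0334]
ft_force: [-3.6, -0.1, 4.6]
```

```bash
python3 -m inch '[{"finger_gap": 0,"z": 0.0005},{"finger_gap": 0}]' |sed -n '2p;4p'
```

```text
eef_pos: [0.4524, -0.028, 0.0334]
ft_force: [-6.1, 0.1, 10.0]
```

```bash
python3 -m inch '[{"finger_gap": 0.065},{"finger_gap": 0.065},{"finger_gap": 0.065}]'|head -2; python3 -m inch '[{"finger_gap": 0.065,"z": -0.02},{"finger_gap": 0.065,"z": -0.03},{"finger_gap": 0.065,"z": -0.04},{"finger_gap": 0.065,"z": -0.04},{"finger_gap": 0.085}]'|head -2
python3 - <<'E'
from h import *
im,P,c=wrist(); stack(P,((.042,.053),(.007,.0125)),(.4525,-.028))
q=P.reshape(-1,3); q=q[(np.hypot(q[:,0]-.4525,q[:,1]+.028)<.02)&(q[:,2]>.04)&(q[:,2]<.055)]
print(np.linalg.lstsq(np.c_[q[:,:2]-[.4525,-.028],np.ones(len(q))],q[:,2],rcond=None)[0])
to((.4393,.191,.17),90)
E
```

```text
time: 23.68
eef_pos: [0.4521, -0.028, 0.0322]
time: 24.3
eef_pos: [0.4538, -0.0282, 0.1658]
(0.042, 0.053) 3664 z 0.0479 ((452.6826171875, -27.515016555786133), 30.357643127441406) ((452.89874267578125, -27.68433952331543), (44.177734375, 44.345943450927734), 82.34032440185547)
(0.007, 0.0125) 1310 z 0.0089 ((451.85821533203125, -28.54343032836914), 46.401756286621094) ((452.0830078125, -28.599143981933594), (66.06990814208984, 66.49361419677734), 82.43251037597656)
[-0.00151003  0.00077608  0.04792258]
t 24.35 tcp [ 0.4528 -0.0281  0.1635] yaw 82.6 w 0.0849 F [-0.4 -0.2 -1.4]
delta [ 0.0417  0.2155 -0.0066] turn -0.13
```

The tin is flat and centred in its tray. Moving on to the paint tin.

```bash
python3 -m inch '[{"finger_gap": 0.085,"x": 0.007,"y": 0.036},{"finger_gap": 0.085,"x": 0.009,"y": 0.048},{"finger_gap": 0.085,"x": 0.009,"y": 0.048},{"finger_gap": 0.085,"x": 0.009,"y": 0.048},{"finger_gap": 0.085,"x": 0.0077,"y": 0.0355}]' |head -2;python3 -m inch '[{"finger_gap": 0.085},{"finger_gap": 0.085}]' |head -2; python3 -c "
from h import *
to((.4393,.191,.036))
im,P,c=wrist()
stack(P,((.055,.064),))"
```

```text
time: 24.98
eef_pos: [0.4377, 0.1927, 0.1606]
time: 25.22
eef_pos: [0.4383, 0.1906, 0.1612]
t 25.23 tcp [0.4383 0.1906 0.1612] yaw 82.6 w 0.0852 F [ 0.6  0.5 -0.1]
delta [-0.0012  0.0007  0.1252] turn None
(0.055, 0.064) 7056 z 0.0591 ((439.1529846191406, 191.98770141601562), 33.28276824951172) ((438.8518371582031, 191.96690368652344), (65.33460998535156, 65.84664154052734), 87.36512756347656)
```

```bash
python3 -m inch '[{"finger_gap": 0.085,"x": -0.0008,"y": 0.0014,"z": 0.03},{"finger_gap": 0.085,"z": 0.04},{"finger_gap": 0.085,"z": 0.03},{"finger_gap": 0.085,"z": 0.018},{"finger_gap": 0.085}]' |head -2; python3 -c "
from h import *
to((.439,.192,.036))"
```

```text
time: 25.9
eef_pos: [0.4388, 0.1911, 0.0428]
t 25.9 tcp [0.4388 0.1911 0.0428] yaw 82.5 w 0.0851 F [ 0.1 -0.2  0.8]
delta [-0.0001  0.001   0.0068] turn None
```

```bash
python3 -m inch '[{"finger_gap": 0.085,"y": 0.0006,"z": 0.004},{"finger_gap": 0.085},{"finger_gap": 0},{"finger_gap": 0},{"finger_gap": 0}]'|head -2; python3 -m inch '[{"finger_gap": 0},{"finger_gap": 0}]'; python3 -m inch '[{"finger_gap": 0,"z": -0.01},{"finger_gap": 0,"z": -0.02},{"finger_gap": 0,"z": -0.03},{"finger_gap": 0,"z": -0.02},{"finger_gap": 0}]'|sed -n '2p;5,6p'
python3 - <<'E'
from h import *
to((.4555,-.2323,.14))
im,d=vision.camera("scene"); cv2.imwrite("pics/s3.png",im); P=cloud("scene",d).reshape(-1,3)
p=P[(abs(P[:,0]-.45)<.035)&(abs(P[:,1]-.19)<.035)]
print(np.histogram(p[:,2],np.arange(-.01,.2,.01))[0])
E
```

```text
time: 26.52
eef_pos: [0.4404, 0.193, 0.0414]
time: 26.78
eef_pos: [0.4404, 0.193, 0.0414]
orientation: [0.065, 0.998, 0.0, 0.001]
ft_force: [-0.1, -2.3, 5.4]
gripper_width: 0.0626
gripper_force: 66.6
eef_pos: [0.4403, 0.1933, 0.1217]
gripper_width: 0.0626
gripper_force: 66.5
t 27.4 tcp [0.4403 0.1933 0.1217] yaw 82.6 w 0.0626 F [-0.4  0.7 -4.8]
delta [-0.0701 -0.42   -0.0187] turn None
[152 209   0   0   0   0   0   0   1  69  62  77  70  79 133 168   6  24
  35  88]
```

View pics/s3.png

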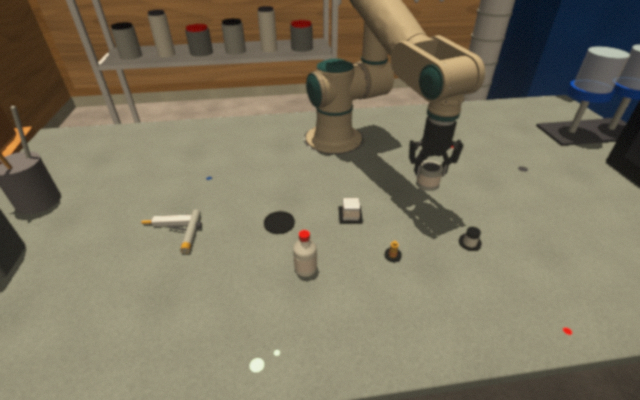

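The scene view shows the tin lifted at (430,178) and the other three in place. Carrying it over to the large tray at (279,222), with extra height over the square tin.

```bash
python3 -m inch '[{"finger_gap": 0,"z": -0.03},{"finger_gap": 0,"x": -0.006,"y": -0.036,"z": -0.01},{"finger_gap": 0,"x": -0.008,"y": -0.048},{"finger_gap": 0,"x": -0.008,"y": -0.048},{"finger_gap": 0,"x": -0.008,"y": -0.048}]' |head -2; python3 -m inch '[{"finger_gap": 0,"x": -0.008,"y": -0.048},{"finger_gap": 0,"x": -0.008,"y": -0.048},{"finger_gap": 0,"x": -0.008,"y": -0.048},{"finger_gap": 0,"x": -0.008,"y": -0.048},{"finger_gap": 0,"x": -0.0077,"y": -0.045}]' |head -2; python3 -m inch '[{"finger_gap": 0},{"finger_gap": 0,"z": 0.03},{"finger_gap": 0}]'|head -2; python3 -c "
from h import *
to((.4555,-.2323,.0454))
im,P,c=wrist('w6')
stack(P,((.007,.0125),),(.4555,-.2323))
im,d=vision.camera('top');stack(cloud('top',d),((.0065,.0125),),(.4555,-.2323))"
```

```text
time: 28.08
eef_pos: [0.4453, 0.0093, 0.1587]
time: 28.7
eef_pos: [0.4541, -0.2308, 0.1584]
time: 29.08
eef_pos: [0.4531, -0.2278, 0.1267]
t 29.07 tcp [ 0.4531 -0.2278  0.1267] yaw 82.6 w 0.0625 F [-0.9  0.2 -3.2]
delta [-0.0035 -0.0044  0.0813] turn None
(0.007, 0.0125) 1100 z 0.0087 ((454.128662109375, -232.88540649414062), 43.76426315307617) ((436.5523681640625, -233.96035766601562), (50.922725677490234, 87.16580963134766), 3.066901445388794)
(0.0065, 0.0125) 17 z 0.0089 ((416.4600830078125, -224.55322265625), 12.908526420593262) ((414.8217468261719, -224.1905517578125), (25.743982315063477, 5.2944536209106445), 77.51792907714844)
```

View pics/w6.png

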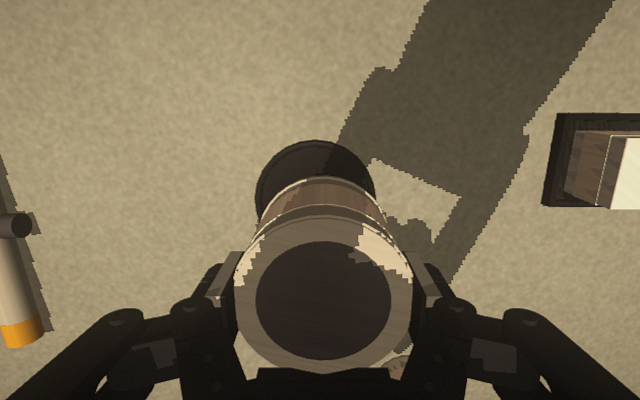

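The tin hangs level, with the large tray at (315,195) just ahead and below, and it needs a small shift. Lowering.

```bash
python3 -m inch '[{"finger_gap": 0,"x": -0.003,"y": -0.004,"z": 0.03},{"finger_gap": 0,"z": 0.025},{"finger_gap": 0,"z": 0.015},{"finger_gap": 0},{"finger_gap": 0}]' |head -2;python3 -c "
from h import *
to((.456,-.2325,.0454))"
```

```text
time: 29.8
eef_pos: [0.4581, -0.2342, 0.0618]
t 29.8 tcp [ 0.4581 -0.2342  0.0618] yaw 82.6 w 0.0624 F [ 0.1  0.3 -3.5]
delta [0.0024 0.0014 0.0164] turn None
```

```bash
python3 -m inch '[{"finger_gap": 0,"x": 0.002,"y": 0.001,"z": 0.008},{"finger_gap": 0,"z": 0.004},{"finger_gap": 0}]' |sed -n '2p;4p';python3 -m inch '[{"finger_gap": 0,"z": 0.0015},{"finger_gap": 0}]' |sed -n '2p;4p';python3 -m inch '[{"finger_gap": 0,"z": 0.001},{"finger_gap": 0}]' |sed -n '2p;4p'
```

```text
eef_pos: [0.4553, -0.2325, 0.0479]
ft_force: [0.8, -0.1, -4.9]
eef_pos: [0.4555, -0.2327, 0.0469]
ft_force: [0.6, 0.1, -4.3]
eef_pos: [0.4555, -0.2326, 0.0458]
ft_force: [-1.0, 0.1, -4.0]
```

```bash
python3 -m inch '[{"finger_gap": 0,"z": 0.001},{"finger_gap": 0}]' |sed -n '2p;4p'
```

```text
eef_pos: [0.4556, -0.2327, 0.0455]
ft_force: [-3.7, 1.6, 3.4]
```

```bash
python3 -m inch '[{"finger_gap": 0,"z": 0.0004},{"finger_gap": 0}]' |sed -n '2p;4p'; python3 -m inch '[{"finger_gap": 0.085},{"finger_gap": 0.085},{"finger_gap": 0.085}]'|sed -n '2p;5p'; python3 -m inch '[{"finger_gap": 0.085,"z": -0.02},{"finger_gap": 0.085,"z": -0.03},{"finger_gap": 0.085,"z": -0.04},{"finger_gap": 0.085,"z": -0.04},{"finger_gap": 0.085,"z": -0.03}]'|head -2;python3 -m inch '[{"finger_gap": 0.085,"z": -0.02},{"finger_gap": 0.085,"x": 0.03},{"finger_gap": 0.085,"x": 0.03},{"finger_gap": 0.085}]'|head -2
python3 - <<'E'
from h import *
im,P,c=wrist(); stack(P,((.055,.069),(.007,.0125)),(.4555,-.2323))
q=P.reshape(-1,3); q=q[(np.hypot(q[:,0]-.4555,q[:,1]+.2323)<.028)&(q[:,2]>.055)&(q[:,2]<.07)]
print(np.linalg.lstsq(np.c_[q[:,:2]-[.4555,-.2323],np.ones(len(q))],q[:,2],rcond=None)[0])
im,d=vision.camera("top"); cv2.imwrite("pics/t9.png",im); P=cloud("top",d)
stack(P,((.037,.044),),(.621,.0476));stack(P,((.04,.05),),(.607,.262));stack(P,((.043,.053),),(.4525,-.028));to((0.4,0,.3))
E
```

```text
eef_pos: [0.4556, -0.2327, 0.0455]
ft_force: [-6.2, 3.1, 6.9]
eef_pos: [0.4556, -0.2327, 0.0444]
gripper_width: 0.0848
time: 32.17
eef_pos: [0.4558, -0.2328, 0.2064]
time: 32.67
eef_pos: [0.3951, -0.2249, 0.2247]
(0.055, 0.069) 4025 z 0.063 ((454.60540771484375, -231.7503204345703), 33.49831008911133) ((454.2967834472656, -232.27377319335938), (64.93894958496094, 66.11394500732422), 84.11176300048828)
(0.007, 0.0125) 723 z 0.0088 ((454.3438415527344, -232.9978485107422), 43.77907180786133) ((442.0328063964844, -232.00164794921875), (87.09740447998047, 61.96179962158203), 85.37808227539062)
[6.07856793e-05 8.57384847e-04 6.31137192e-02]
(0.037, 0.044) 28 z 0.0414 ((620.1654663085938, 47.92269515991211), 9.81774616241455) ((620.4430541992188, 48.06954574584961), (16.42811393737793, 16.53345489501953), 89.49191284179688)
(0.04, 0.05) 130 z 0.0446 ((607.6968994140625, 262.7106628417969), 17.69171905517578) ((607.48828125, 262.0672912597656), (30.70210838317871, 33.578487396240234), 4.097403049468994)
(0.043, 0.053) 279 z 0.0482 ((453.0034484863281, -26.994157791137695), 29.174968719482422) ((453.05767822265625, -26.88618278503418), (44.02910232543945, 43.7929573059082), 82.69905853271484)
t 32.77 tcp [ 0.3963 -0.225   0.2247] yaw 82.5 w 0.0854 F [1.3 0.1 0.9]
delta [ 0.0254  0.2236 -0.0754] turn None
```

View pics/t9.png

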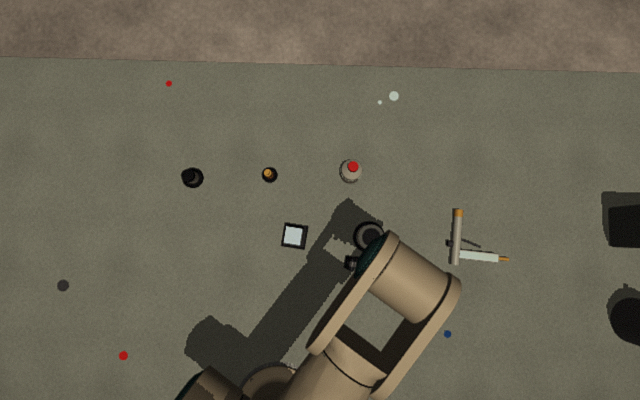

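The top view shows the jar (192,177), nozzle (269,174), square tin (294,236) and paint tin (369,236) each in its own tray. The bottle and spray gun haven't moved, and the arm is clear.

```bash
python3 -c "
from h import *
print(r.sign_off())"
```

```text
the job is handed in; nothing more can be done
None
```

The job is handed in: taken from the top down, the nozzle, jar, square tin and paint tin each stand upright and flat in their matching trays, the bottle and spray gun were left alone, and it took about 33 s of the 120 s allowed.

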